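# Try a night latch on the bench and hold its bolt drawn

### The job

A rim night latch on an offcut of door is up for testing: first try its thumb turn clockwise, gently and without forcing it, and if the snib (the small slide near the bolt) has it caught, slide that across to its other end. Then turn the thumb turn all the way so that the spring bolt is drawn fully in, and finish still holding the turn there, because its spring throws the bolt out again when you let go. Leave the other things on the bench where they are.

Things in the scene. Friction and masses are not known exactly. Their poses are not given: they have to be found in the camera images.
- case_top (a point): Centre of the top face of the lock case, a fixed grey box 65 mm (x) by 92 mm (y) by 30 mm high, on a white door offcut 160 by 200 mm whose face is 64 mm above the bench; it does not slip. Top face 94 mm above the bench. Lock axes: z up, +y to the end where the bolt comes out, x across. Place and yaw vary, +y roughly to the robot's left.
- turn_grip (a point): Middle of the thumb turn's grip, on its vertical axis, 16 mm from the case centre towards lock -y: an upright brass bar 13 mm thick (own x), 46 mm long (own y), 22 mm high, its middle 24 mm above the case top (underside 13, top 35 mm), on a 16 mm spindle. Its axes turn with the bar; at rest it lies along lock y.
- turn (a joint): Angle of the thumb turn, rad: 0 at rest, growing clockwise seen from above, to a stop at 1.1. A return spring resists with 0.08 N m at rest, 0.22 N m at the stop. Caught by the snib, it comes up against it at about 0.1 rad and then yields only some 0.1 rad per N m, so it lags behind the hand; over about 3 N m is forcing it. Free, it follows all the way against the spring alone.
- bolt (a joint): How far the brass spring bolt is drawn in, m: 0 fully out (it then shows 14 mm beyond the brass plate on the end of the case), 0.014 fully in, flush with that plate. The bolt follows the thumb turn in proportion.
- snib_grip (a point): Middle of the snib's button, 8 mm above the case top (button top 13 mm): a brass slide 16 mm across (lock x), 10 mm along lock y, on the case's centre line. Slides along lock y between two ends, 27 and 37 mm from the case centre towards +y; snaps over past the middle, about 3 N. Unmarked: which end catches the turn differs from lock to lock and cannot be seen.
- screwdriver: Bystander: loose screwdriver, 190 mm long, lying on the bench; origin under its middle.
- padlock: Bystander: loose brass padlock lying flat, 42 by 46 by 20 mm with a steel shackle 30 mm beyond it; origin under the body's middle.
- cylinder: Bystander: loose round brass lock cylinder, 34 mm diameter, 40 mm high, standing; origin under its middle.
- tin: Bystander: loose open steel tin, 90 by 60 by 28 mm; origin under its middle.

How it is judged:
By the outcome, as a careful person would: the job done as asked, in the order asked, and still so for the second after the job is handed in, while the arm keeps its last pose, push and grip.
It also fails if it takes over 45 s, if anything falls off the work surface, if the arm or the gripper's body presses on something with over 40 N, if the wrist force passes 120 N, or if a joint passes its speed limit or range.

### The arm

A 6-joint arm with a two-finger parallel gripper is mounted at the origin on the work surface. World frame = base frame: x ahead of the robot, y to its left, z up, the work surface at z = 0. Lengths are in m, angles in rad, forces in N, time in s.
With the tool pointing down it reaches from about 0.35 to 0.925 m from the base axis. Payload 6.4 kg.
Tool frame: the origin (TCP) lies at the very end of the fingers, on their centre line; the grasp point (between the pads) lies 19 mm behind it; z points along the fingers, y is the direction in which the jaws open and shut (so a half turn about z gives the same grasp; the last joint's range is limited). The gripper opens to 85 mm and grips with 20 to 120 N. Pads are 22 mm wide; open, the fingers measure 114 mm over their backs; the gripper's body (76 mm by 85 mm) begins 54 mm behind the grasp point. The pads swing forward as they close: fully open they stand 13 mm farther back than shut.
Start: joints at [-1.433, 0.245, 1.558, -0, 1.339, -0.174], TCP at [0.199, -0.619, 0.231] pointing down, gripper open.
Joint ranges: [-3.13, 3.13], [-1.02, 2.26], [0.13, 2.54], [-0.95, 4.09], [0.21, 2.88], [-2.74, 2.74]. Speed limits (rad/s): [2.57, 2.57, 3.14, 3.14, 3.14, 3.14].

### API

Orientations are given as a 3x3 rotation matrix whose columns are the frame's x, y, z axes.
In Python, from station import ctrl gives the robot as it stands. The module is installed in compiled form; this text tells all that it offers.
- The arm moves only by the tool servo_tool, never from a script. Its argument "plan" is one flat list of numbers, 7 for each row, row after row: the shift along the tool's x, y, z scaled (see below), then the turn, a rotation vector about the tool's x, y, z scaled (see below), then the closure, from 0 (fully open) to 1 (shut). In form: [x, y, z, wx, wy, wz, fingers, x, y, z, wx, wy, wz, fingers, ...]. A call has 1 to 8 rows; each row is the pose to reach, as a shift and turn from the pose commanded when the call began, along the tool's axes at that moment; what a row does not reach only later rows make up. The controller multiplies each number of a shift by 0.8 m and each number of a turn by pi/4 rad. A row lasts 1/12 s, in which the tool goes at most 41.7 mm and 7.16 degrees, less where a joint would pass 70% of its speed; a pose out of reach is approached as far as the arm can. A call with a number of a shift or a turn outside -1 to 1 is refused whole. A call with a gripper value outside its range is refused whole. The fingers move at their own pace and stop on an object; the grip force is fixed at half the most. Time passes only in rows, so rows that repeat a pose let the fingers close. It gives the time, the measured TCP pose, the force and the opening at its end, in the units of the state.
- ctrl.get_obs(): the state, without advancing time (a new reading comes with each control period).
- ctrl.camera(name): name is "scene" or "side" or "wrist"; returns a dict with "image" (480x640x3 uint8, red, green, blue), "mtx" (3x3 intrinsics, pixels), "distortion" ([k1, k2, p1, p2, k3] as OpenCV has them; the pictures are not rectified), "R" (3x3) and "t" (3): a world point X has camera coordinates R X + t. Camera axes: x right, y down, z forward; pixel columns grow to the right and rows downward; lengths in m; the calibration is good to about 2 mm. A picture is of the moment at which its call begins. There is no depth.
- ctrl.job_done(): hands the job in, once; it reports no verdict.
Trained networks look in a picture, given as the dict that the camera call returned (one of the last four; its "shot" number tells which), for a name from the list of things; names that differ only in an ending like _2 or _b are one class to them, and where a whole thing is asked for, a point or a joint stands for the part that bears it (a point fixed in the world has none). Each returns a list of dicts, best first, with "confidence" (0 to 1); they miss things now and then, are a little off and sometimes report something else, mostly with a low value. They report only what shows in the picture. A call takes as long as a camera call.
- ctrl.find_in(name, picture): "box" ([left, top, right, bottom] as shares, 0 to 1, of the picture: columns of its width, rows of its height, round what is visible of it).
- ctrl.tip_of(name, picture): "centre" ([column, row] as shares, 0 to 1, of the picture: columns of its width, rows of its height: a listed point, or the origin of a listed thing).
The state is a dict: "t": time; "qpos": joint angles; "dq": joint speeds; "joint_torque": joint torques, N m; "eef_pos": TCP position; "orientation": TCP orientation; "contact_force": force on the tool from outside, world axes, zero at the start; "moment": the same for the moment, N m; "width": finger opening in m.
Only numpy, scipy, OpenCV 4.12 (cv2) and the standard library are available. Lean on these libraries where they do the work, as an engineer would, in place of code of your own. Each camera call takes 0.05 s, during which the arm holds its last target.

## Working session

There is one attempt and no reset: what is moved stays moved. The work goes in short steps, Python scripts to look and compute and a tool call to move; the robot and the scene stay as the last step left them, time stands still between calls to the robot, and variables do not carry over. Pictures are saved under pics/ and viewed, and the job is handed in when it is done.

Besides the shell and the picture viewer there is one more tool, called after "Call:" in YAML: its name, and indented under it one key for each argument. servo_tool: Moves the arm, as the interface text tells. Shifts and turns lie within -1 to 1; 1 stands for 0.8 m of shift or pi/4 rad of turn. Its arguments: {"type":"object","properties":{"plan":{"type":"array","items":{"type":"number","minimum":-1,"maximum":1}}},"required":["plan"]}

```bash
mkdir -p pics; cat > h.py <<'E'
import numpy as np,cv2
from station import ctrl
def px(p,X):
    X=np.asarray(X,float).reshape(-1,3)
    r,_=cv2.Rodrigues(np.array(p["R"]))
    return cv2.projectPoints(X,r,np.array(p["t"],float),np.array(p["mtx"]),np.array(p["distortion"],float))[0].reshape(-1,2)
def ray(p,uv,z):
    n=cv2.undistortPoints(np.array([[uv]],float),np.array(p["mtx"]),np.array(p["distortion"],float))[0,0]
    R=np.array(p["R"]);t=np.array(p["t"]).ravel()
    c=-R.T@t;d=R.T@np.array([n[0],n[1],1.])
    return c+d*(z-c[2])/d[2]
def save(p,n): cv2.imwrite("pics/"+n,cv2.cvtColor(p["image"],cv2.COLOR_RGB2BGR))
E
python3 - <<'E'
from h import *
o=ctrl.get_obs();print(o)
for n in("scene","side"):
    p=ctrl.camera(n);save(p,n+"0.png")
    for k,z in(("case_top",.094),("turn_grip",.118),("snib_grip",.102)):
        for d in ctrl.tip_of(k,p)[:2]:
            uv=np.array(d["centre"])*[640,480];print(n,k,d["confidence"],uv,ray(p,uv,z).round(4))
    for k in("screwdriver","padlock","cylinder","tin"):
        for d in ctrl.tip_of(k,p)[:1]:
            uv=np.array(d["centre"])*[640,480];print(n,k,d["confidence"],uv,ray(p,uv,0).round(3))
E
```

```text
{'t': 0.0, 'qpos': array([-1.43311198e+00,  2.45820830e-01,  1.55902834e+00,  1.61546202e-05,
        1.33869766e+00, -1.74086756e-01]), 'dq': array([ 0.00132962, -0.00097629,  0.00033872, -0.00103509, -0.00049427,
        0.00126673]), 'joint_torque': array([-6.97139476e-04, -4.29514325e+01, -3.26126182e+01, -3.00475403e-04,
        5.42368376e-03, -1.98111616e-05]), 'eef_pos': array([ 0.19932341, -0.61809304,  0.2301683 ]), 'orientation': array([[ 9.51792975e-01,  3.06741044e-01, -2.52637369e-04],
       [ 3.06740944e-01, -9.51791068e-01,  1.93783947e-03],
       [ 3.53956912e-04, -1.92191622e-03, -9.99998090e-01]]), 'contact_force': array([ 0.17950158,  0.12005149, -0.21370149]), 'moment': array([ 0.03628503, -0.02016475,  0.00126044]), 'width': 0.08522847830628888}
scene case_top 0.83 [335.808 219.984] [0.5404 0.0645 0.094 ]
scene turn_grip 0.84 [325.888 206.4  ] [0.5298 0.0447 0.118 ]
scene snib_grip 0.38 [344.384 214.704] [0.5331 0.0811 0.102 ]
scene screwdriver 0.9 [235.904 231.792] [ 0.437 -0.157  0.   ]
scene padlock 0.71 [339.776 300.   ] [0.67  0.073 0.   ]
scene cylinder 0.64 [341.312 299.376] [0.668 0.076 0.   ]
scene tin 0.59 [255.616 300.48 ] [ 0.676 -0.08   0.   ]
side case_top 0.75 [274.624 236.208] [0.5294 0.0579 0.094 ]
side turn_grip 0.72 [275.072 231.024] [0.5309 0.0392 0.118 ]
side snib_grip 0.37 [274.176 225.216] [0.5301 0.0892 0.102 ]
side screwdriver 0.76 [232.512 340.512] [ 0.437 -0.151  0.   ]
side cylinder 0.81 [340.672 264.384] [0.671 0.073 0.   ]
side tin 0.65 [348.992 300.624] [ 0.671 -0.057  0.   ]
```

View pics/scene0.png

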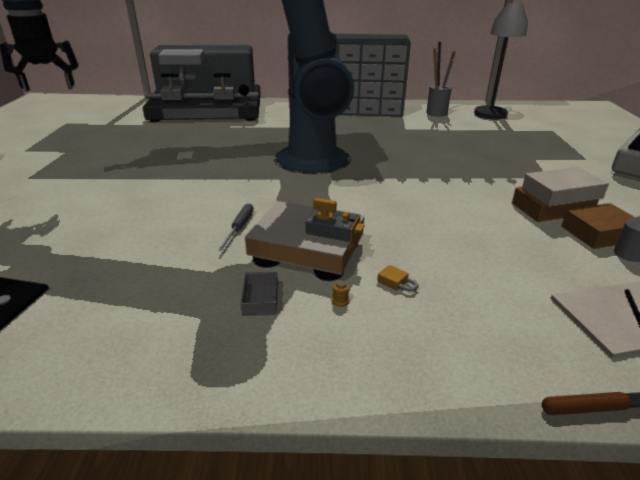

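View pics/side0.png

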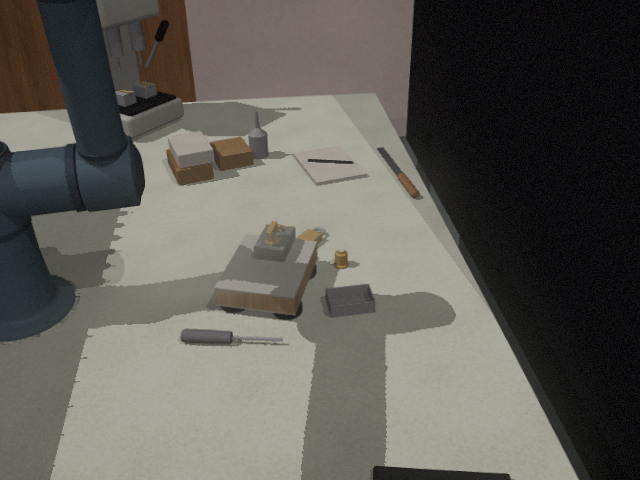

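```bash
cat >> h.py <<'E'
from scipy.spatial.transform import Rotation as Ro
def Rdown(a): # tool y at world angle a(rad), z down
    y=np.array([np.cos(a),np.sin(a),0]);z=np.array([0,0,-1.]);return np.c_[np.cross(y,z),y,z]
def goal(pos,a,o=None):
    o=o or ctrl.get_obs();R=np.array(o["orientation"]);
    s=R.T@(np.array(pos)-o["eef_pos"])/.8; w=Ro.from_matrix(R.T@Rdown(a)).as_rotvec()/(np.pi/4)
    print("shift",s.round(4),"turn",w.round(4),"rows",np.linalg.norm(s)*.8/.0417,np.linalg.norm(w)*45/7.16)
def st():
    o=ctrl.get_obs();R=o["orientation"];print("t",round(o["t"],2),"pos",o["eef_pos"].round(4),"ang_y",np.degrees(np.arctan2(R[1,1],R[0,1])).round(2),"z",R[:,2].round(3),"F",o["contact_force"].round(2),"M",o["moment"].round(3),"w",round(o["width"],4))
E
python3 -c "
from h import *
st();goal([.5,.05,.34],0.)"
```

```text
t 0.8 pos [ 0.1994 -0.6187  0.2313] ang_y -72.14 z [ 0.  0. -1.] F [-0.62  0.09  0.43] M [-0.017 -0.063  0.044] w 0.0849
shift [ 0.614  -0.6803 -0.1358] turn [-0.    -0.    -1.603] rows 17.772867022677012 10.074762940307613
```

Call:
servo_tool:
  plan: [0.29, -0.32, -0.13, 0, 0, -0.9, 0, 0.29, -0.32, -0.13, 0, 0, -0.9, 0, 0.29, -0.32, -0.13, 0, 0, -0.9, 0, 0.29, -0.32, -0.13, 0, 0, -0.9, 0, 0.29, -0.32, -0.13, 0, 0, -0.9, 0, 0.29, -0.32, -0.13, 0, 0, -0.9, 0, 0.29, -0.32, -0.13, 0, 0, -0.9, 0, 0.29, -0.32, -0.13, 0, 0, -0.9, 0]

```text
t: 1.47
eef_pos: [0.3312, -0.326, 0.3281]
orientation: [[0.525, 0.851, 0.0], [0.851, -0.525, -0.001], [-0.0, 0.001, -1.0]]
contact_force: [1.6, -0.5, -0.5]
width: 0.0856
```

```bash
python3 -c "
from h import *
st();goal([.5,.05,.34],0.)"
```

```text
t 1.47 pos [ 0.3312 -0.326   0.3281] ang_y -31.66 z [ 0.    -0.001 -1.   ] F [ 1.64 -0.49 -0.48] M [-0.058 -0.035 -0.07 ] w 0.0856
shift [ 0.5108 -0.067  -0.015 ] turn [ 8.000e-04  5.000e-04 -7.035e-01] rows 9.887179222316 4.421715414082994
```

Call:
servo_tool:
  plan: [0.51, -0.067, -0.015, 0, 0, -0.7, 0, 0.51, -0.067, -0.015, 0, 0, -0.7, 0, 0.51, -0.067, -0.015, 0, 0, -0.7, 0, 0.51, -0.067, -0.015, 0, 0, -0.7, 0, 0.51, -0.067, -0.015, 0, 0, -0.7, 0, 0.51, -0.067, -0.015, 0, 0, -0.7, 0, 0.51, -0.067, -0.015, 0, 0, -0.7, 0, 0.51, -0.067, -0.015, 0, 0, -0.7, 0]

```text
t: 2.13
eef_pos: [0.4676, -0.0216, 0.3376]
orientation: [[0.002, 1.0, 0.001], [1.0, -0.002, -0.0], [-0.0, 0.001, -1.0]]
contact_force: [0.1, -0.6, -0.4]
width: 0.0854
```

```bash
cat > look.py <<'E'
import sys
from h import *
st()
p=ctrl.camera("wrist");save(p,sys.argv[1])
R=np.array(p["R"]);print("cam at",(-R.T@np.array(p["t"]).ravel()).round(3),"fwd",R[2].round(2))
for k,z in(("case_top",.094),("turn_grip",.118),("snib_grip",.102)):
    for d in ctrl.tip_of(k,p)[:2]:
        uv=np.array(d["centre"])*[640,480];print(k,d["confidence"],uv.round(1),ray(p,uv,z).round(4))
E
python3 look.py w0.png
```

```text
t 2.13 pos [ 0.4676 -0.0216  0.3376] ang_y -0.13 z [ 0.001 -0.    -1.   ] F [ 0.13 -0.63 -0.45] M [-0.035 -0.04  -0.034] w 0.0854
cam at [0.468 0.044 0.48 ] fwd [ 0.   -0.26 -0.97]
case_top 0.87 [372.6 145.5] [0.5314 0.0559 0.094 ]
turn_grip 0.6 [367.3 158.5] [0.5225 0.0423 0.118 ]
turn_grip 0.41 [295.4 290.3] [ 0.4457 -0.1033  0.118 ]
snib_grip 0.57 [382.6 117.4] [0.5393 0.0838 0.102 ]
```

View pics/w0.png

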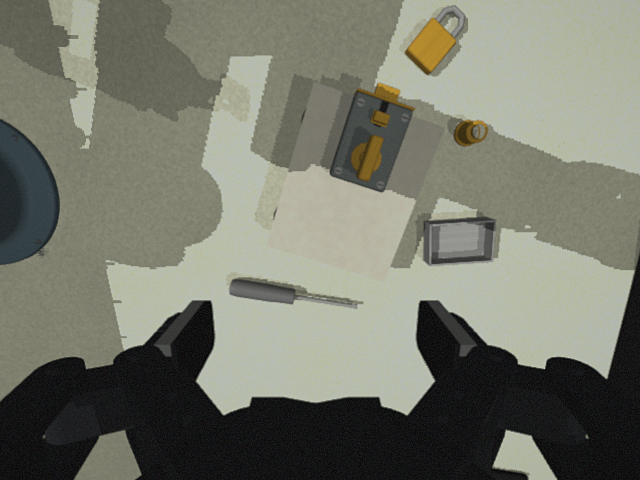

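```bash
python3 - <<'E'
import cv2
i=cv2.imread("pics/w0.png")[60:210,310:440];i=cv2.resize(i,None,fx=4,fy=4,interpolation=cv2.INTER_CUBIC);i=cv2.convertScaleAbs(i,alpha=1.8);cv2.imwrite("pics/w0c.png",i)
E
```

```text
(no output)
```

View pics/w0c.png

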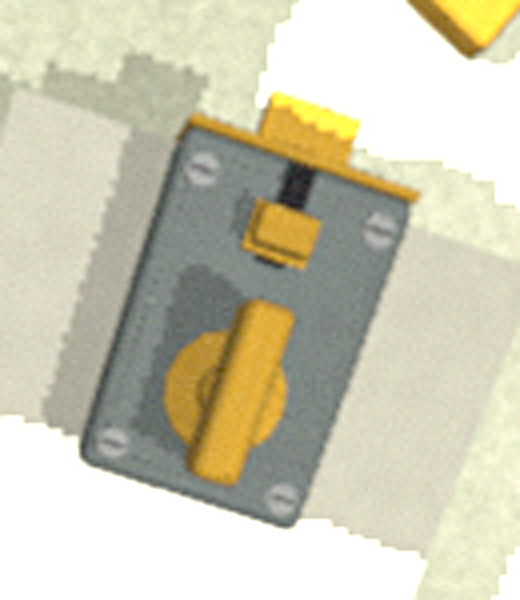

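```bash
python3 - <<'E'
from h import *
p=ctrl.camera("wrist")
C=[(355.75,94.5),(412.5,110.5),(330,175),(384,191.5)]
W=np.array([ray(p,c,.094)[:2] for c in C]);print(W.round(4),[np.linalg.norm(W[a]-W[b]).round(4) for a,b in((0,1),(2,3),(0,2),(1,3))])
x=np.array([-.0325,.0325,-.0325,.0325]);y=np.array([.046,.046,-.046,-.046])
from scipy.optimize import least_squares
f=lambda q:np.r_[W[:,0]-(q[0]+x*np.cos(q[2])-y*np.sin(q[2])),W[:,1]-(q[1]+x*np.sin(q[2])+y*np.cos(q[2]))]
q=least_squares(f,[.53,.056,-.27]).x;print(q,np.degrees(q[2]),f(q).round(4))
L=lambda a,b:(q[0]+a*np.cos(q[2])-b*np.sin(q[2]),q[1]+a*np.sin(q[2])+b*np.cos(q[2]))
print("turn",L(0,-.016),"snib27",L(0,.027),"snib37",L(0,.037))
for n,b,z in(("turn top",-.016,.129),("s27",.027,.107),("s37",.037,.107)): print(n,(px(p,[*L(0,b),z])[0]-[310,60])*4)
for b,z in((.007,.129),(-.039,.129)): print("bar end",(px(p,[*L(0,b),z])[0]-[310,60])*4)
E
```

```text
[[0.5105 0.1062]
 [0.5713 0.0906]
 [0.4844 0.0235]
 [0.5455 0.0053]] [np.float64(0.0628), np.float64(0.0637), np.float64(0.0868), np.float64(0.0891)]
[ 0.52791008  0.0563757  -0.28955019] -16.59000412209324 [ 0.0006 -0.0009  0.0008 -0.0004 -0.0035 -0.0006  0.0019  0.0023]
turn (np.float64(0.5233417399609009), np.float64(0.04104174631218832)) snib27 (np.float64(0.5356191504068486), np.float64(0.082251759570397)) snib37 (np.float64(0.5384743621384643), np.float64(0.0918354835839339))
turn top [242.50680626 395.4120272 ]
s27 [283.4397518 229.7274173]
s37 [296.47927635 189.85786227]
bar end [273.05455569 302.72071382]
bar end [212.9642516  485.04137119]
```

```bash
python3 -c "
from h import *
st();goal([.5233,.041,.19],-.2896)"
```

```text
t 2.38 pos [ 0.4671 -0.0238  0.3371] ang_y -0.1 z [-0. -0. -1.] F [ 0.47 -0.18 -0.48] M [-0.023 -0.034  0.02 ] w 0.0854
shift [0.0812 0.0702 0.1838] turn [-2.000e-04  5.000e-04  3.665e-01] rows 4.083106953017239 2.303197378257852
```

Call:
servo_tool:
  plan: [0.081, 0.07, 0.184, 0, 0, 0.367, 0, 0.081, 0.07, 0.184, 0, 0, 0.367, 0, 0.081, 0.07, 0.184, 0, 0, 0.367, 0, 0.081, 0.07, 0.184, 0, 0, 0.367, 0, 0.081, 0.07, 0.184, 0, 0, 0.367, 0, 0.081, 0.07, 0.184, 0, 0, 0.367, 0]

```text
t: 2.88
eef_pos: [0.5218, 0.0399, 0.1871]
orientation: [[0.288, 0.958, -0.006], [0.958, -0.288, 0.001], [-0.001, -0.006, -1.0]]
contact_force: [0.4, -0.2, 0.9]
width: 0.0854
```

```bash
python3 look.py w1.png;  python3 -c "
from h import *
goal([.5233,.041,.104],-.2896)"
```

```text
t 2.88 pos [0.5218 0.0399 0.1871] ang_y -16.72 z [-0.006  0.001 -1.   ] F [ 0.43 -0.21  0.89] M [-0.021 -0.    -0.026] w 0.0854
cam at [0.542 0.103 0.329] fwd [-0.08 -0.25 -0.96]
case_top 0.96 [316.4 225.8] [0.5281 0.0576 0.094 ]
turn_grip 0.73 [316.8 254.5] [0.5244 0.0439 0.118 ]
snib_grip 0.6 [319.7 187.1] [0.5382 0.0835 0.102 ]
shift [ 0.0013 -0.0027  0.111 ] turn [ 0.0064 -0.0007 -0.0036] rows 2.1296923812674744 0.04640285050391172
```

View pics/w1.png

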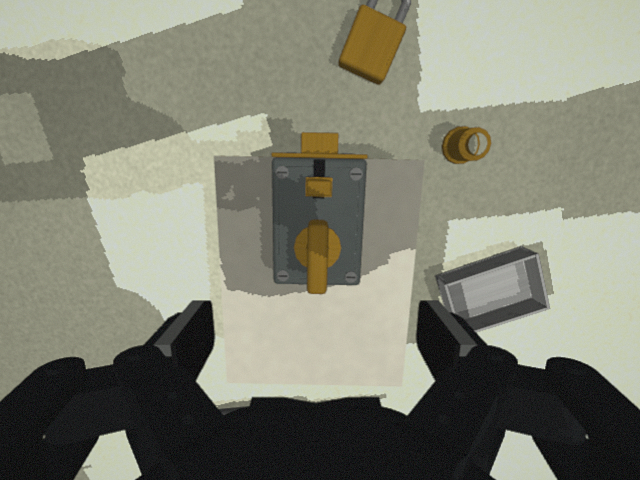

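```bash
cat > fit.py <<'E'
from h import *
from scipy.optimize import least_squares
p=ctrl.camera("wrist")
P=[(273.5,159,-.0325,.046,.094),(366,159,.0325,.046,.094),(274,284,-.0325,-.046,.094),(361,284,.0325,-.046,.094),(309,222,-.0065,.007,.129),(326,222,.0065,.007,.129),(308,293,-.0065,-.039,.129),(326,293,.0065,-.039,.129)]
P=np.array(P)
def L(q,a,b,z): return np.c_[q[0]+a*np.cos(q[2])-b*np.sin(q[2]),q[1]+a*np.sin(q[2])+b*np.cos(q[2]),z+q[3]]
f=lambda q:(px(p,L(q,*P[:,2:].T))-P[:,:2]).ravel()
q=least_squares(f,[.53,.056,-.29,0]).x;print(q,np.degrees(q[2]),f(q).reshape(-1,2).round(1).tolist())
print("turn",L(q,0,-.016,.118),"snib",L(q,0,.027,.1))
E
python3 fit.py
```

```text
[ 0.53300206  0.05668368 -0.30520077 -0.00111432] -17.486716003382654 [[-1.9, -1.2], [-0.4, 0.0], [0.2, -1.1], [-1.6, -0.2], [-0.9, 1.4], [3.0, 1.7], [-0.4, -0.6], [1.4, -0.4]]
turn [[0.52819431 0.04142309 0.11688568]] snib [[0.54111515 0.08243592 0.09888568]]
```

```bash
python3 -c "
from h import *
p=ctrl.camera('wrist');o=ctrl.get_obs();st();e=o['eef_pos']
print(px(p,[[e[0],e[1],.129],[e[0],e[1],.187],[.5233,.041,.129],[.528,.0414,.129],[.526,.042,.129]]))
save(p,'w2.png')
goal([.526,.042,.135],-.296)
"

```

```text
t 3.18 pos [0.5243 0.0399 0.1924] ang_y -16.73 z [ 0.004 -0.001 -1.   ] F [-0.69 -0.09 -0.18] M [-0.027  0.04   0.026] w 0.0851
[[313.21090505 263.67343823]
 [313.1782011  300.9001346 ]
 [311.13555296 262.52563366]
 [318.02370621 259.9054095 ]
 [314.73995958 259.91342993]]
shift [0.0031 0.0009 0.0717] turn [ 0.0055 -0.0007  0.0052] rows 1.3769343021273963 0.04782696252043648
```

View pics/w2.png

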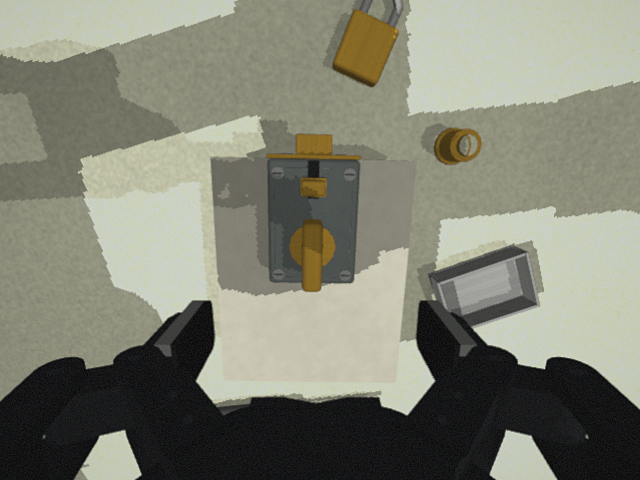

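```bash
sed -i 's/^P=\[.*/P=[(268.5,160,-.0325,.046,.094),(358.5,160,.0325,.046,.094),(269,282,-.0325,-.046,.094),(354.5,282.5,.0325,-.046,.094),(304,221,-.0065,.007,.129),(321,221,.0065,.007,.129),(303.5,291,-.0065,-.039,.129),(321.5,291,.0065,-.039,.129)]/' fit.py; python3 fit.py; python3 look.py w3.png; python3 -c "
from h import *
p=ctrl.camera('wrist');print(ray(p,(312.5,256),.129))
import cv2
i=cv2.imread('pics/w3.png')[120:300,240:390];i=cv2.resize(i,None,fx=3.3,fy=3.3,interpolation=cv2.INTER_CUBIC);cv2.imwrite('pics/w3c.png',cv2.convertScaleAbs(i,alpha=1.8))"
```

```text
[ 0.52901404  0.05763741 -0.30189522 -0.00678903] -17.297322019787824 [[-1.3, -1.2], [0.7, -0.3], [1.4, -0.7], [-0.5, -0.6], [-1.5, 1.8], [1.9, 2.0], [-1.0, -0.8], [0.3, -0.6]]
turn [[0.52425676 0.04236101 0.11121097]] snib [[0.53704196 0.08341633 0.09321097]]
t 3.23 pos [0.5241 0.0401 0.1919] ang_y -16.71 z [ 0.004 -0.001 -1.   ] F [ 0.46 -0.39  0.75] M [-0.03  -0.018  0.015] w 0.0855
cam at [0.543 0.103 0.334] fwd [-0.07 -0.25 -0.97]
case_top 0.57 [315.  228.7] [0.5296 0.0549 0.094 ]
turn_grip 0.92 [311.5 256.6] [0.5232 0.0423 0.118 ]
snib_grip 0.96 [316.7 187.6] [0.5393 0.0834 0.102 ]
[0.52426838 0.04664512 0.129     ]
```

View pics/w3c.png

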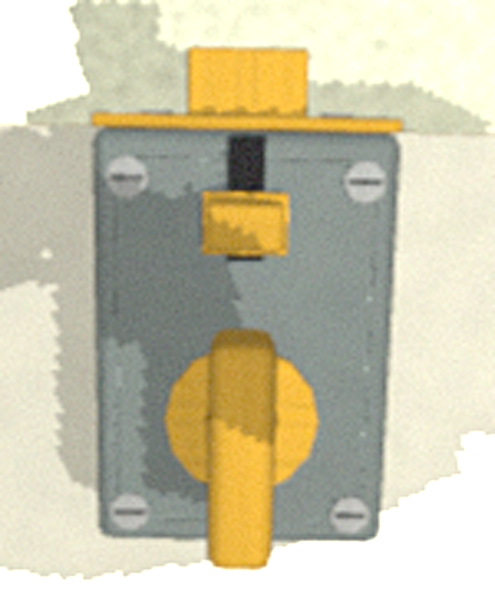

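```bash
python3 -c "
from h import *
goal([.524,.0425,.104],-.296)"
```

```text
shift [2.200e-03 1.000e-04 1.078e-01] turn [ 0.0008 -0.0001  0.0068] rows 2.0687159868721188 0.04305147300169555
```

Call:
servo_tool:
  plan: [0.002, 0, 0.03, 0, 0, 0.006, 0, 0.002, 0, 0.06, 0, 0, 0.006, 0, 0.002, 0, 0.08, 0, 0, 0.006, 0, 0.002, 0, 0.095, 0, 0, 0.006, 0, 0.002, 0, 0.103, 0, 0, 0.006, 0, 0.002, 0, 0.107, 0, 0, 0.006, 0, 0.002, 0, 0.107, 0, 0, 0.006, 0, 0.002, 0, 0.107, 0, 0, 0.006, 0]

```text
t: 4.15
eef_pos: [0.5245, 0.0423, 0.1052]
orientation: [[0.291, 0.957, 0.002], [0.957, -0.291, -0.0], [0.0, 0.002, -1.0]]
contact_force: [-0.2, 0.4, 0.3]
width: 0.0853
```

```bash
python3 look.py w4.png
```

```text
t 4.15 pos [0.5245 0.0423 0.1052] ang_y -16.92 z [ 0.002 -0.    -1.   ] F [-0.22  0.38  0.25] M [ 0.006 -0.013 -0.054] w 0.0853
cam at [0.544 0.105 0.248] fwd [-0.07 -0.25 -0.97]
case_top 0.59 [313.2 270.6] [0.5282 0.0552 0.094 ]
case_top 0.5 [526.9 325.1] [ 0.6223 -0.0036  0.094 ]
turn_grip 0.96 [312.9 320.3] [0.5241 0.042  0.118 ]
snib_grip 0.92 [313.9 210.9] [0.5372 0.0837 0.102 ]
```

View pics/w4.png

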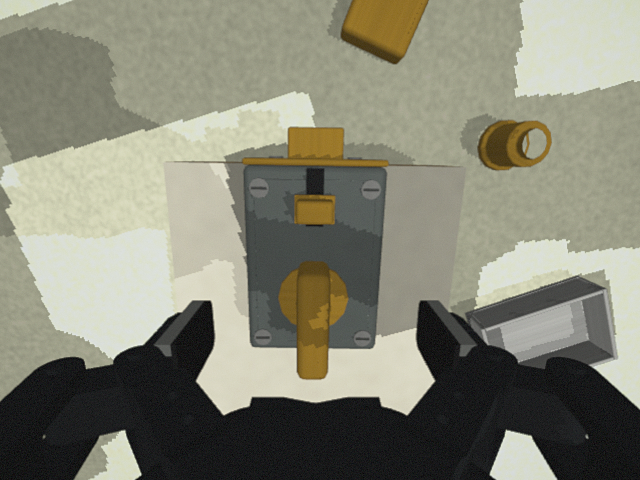

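Call:
servo_tool:
  plan: [0, 0, 0, 0, 0, 0, 1, 0, 0, 0, 0, 0, 0, 1, 0, 0, 0, 0, 0, 0, 1, 0, 0, 0, 0, 0, 0, 1, 0, 0, 0, 0, 0, 0, 1, 0, 0, 0, 0, 0, 0, 1, 0, 0, 0, 0, 0, 0, 1, 0, 0, 0, 0, 0, 0, 1]

```text
t: 5.02
eef_pos: [0.5235, 0.0425, 0.1045]
orientation: [[0.291, 0.957, -0.001], [0.957, -0.291, 0.0], [-0.0, -0.001, -1.0]]
contact_force: [-3.2, -0.1, 3.6]
width: 0.0121
```

```bash
python3 look.py w5.png
```

```text
t 5.02 pos [0.5235 0.0425 0.1045] ang_y -16.93 z [-0.001  0.    -1.   ] F [-3.18 -0.13  3.6 ] M [ 0.076  0.528 -0.076] w 0.0121
cam at [0.543 0.105 0.247] fwd [-0.08 -0.25 -0.97]
case_top 0.65 [315.6 268.7] [0.5286 0.0562 0.094 ]
turn_grip 0.64 [312.7 316.7] [0.5236 0.0441 0.118 ]
snib_grip 0.67 [316.3 213.4] [0.537  0.0827 0.102 ]
snib_grip 0.62 [528.3 327.6] [0.6171 0.0014 0.102 ]
```

View pics/w5.png

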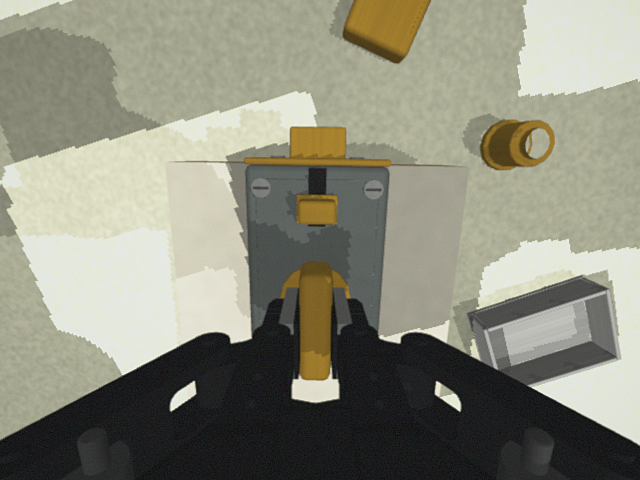

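Call:
servo_tool:
  plan: [0, 0, 0, 0, 0, 0.06, 1, 0, 0, 0, 0, 0, 0.12, 1, 0, 0, 0, 0, 0, 0.17, 1, 0, 0, 0, 0, 0, 0.22, 1, 0, 0, 0, 0, 0, 0.25, 1, 0, 0, 0, 0, 0, 0.25, 1, 0, 0, 0, 0, 0, 0.25, 1]

```text
t: 5.8
eef_pos: [0.5234, 0.0425, 0.1044]
orientation: [[0.471, 0.882, -0.001], [0.882, -0.471, 0.0], [-0.001, -0.001, -1.0]]
contact_force: [-4.2, -0.2, 5.4]
width: 0.0119
```

```bash
python3 look.py w6.png
```

```text
t 5.8 pos [0.5234 0.0425 0.1044] ang_y -28.13 z [-0.001  0.    -1.   ] F [-4.16 -0.24  5.4 ] M [0.131 0.692 0.144] w 0.0119
cam at [0.555 0.1   0.247] fwd [-0.12 -0.23 -0.97]
case_top 0.81 [308.3 269.8] [0.5278 0.0562 0.094 ]
turn_grip 0.69 [313.9 318. ] [0.5241 0.0434 0.118 ]
snib_grip 0.73 [298.1 213.5] [0.5376 0.0831 0.102 ]
```

View pics/w6.png

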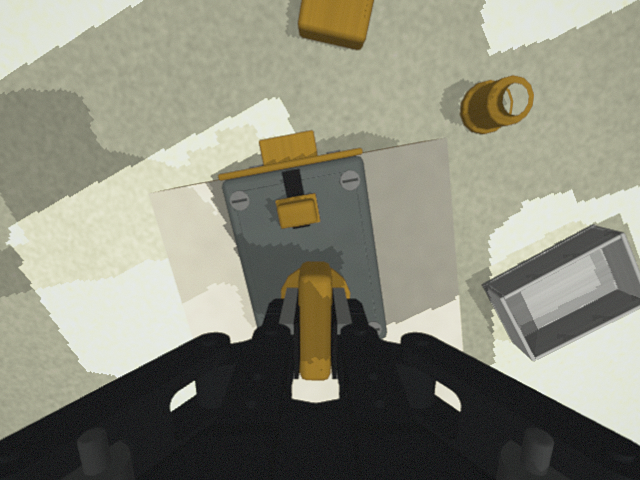

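Call:
servo_tool:
  plan: [0, 0, 0, 0, 0, 0.03, 1, 0, 0, 0, 0, 0, 0.07, 1, 0, 0, 0, 0, 0, 0.1, 1, 0, 0, 0, 0, 0, 0.1, 1]

```text
t: 6.33
eef_pos: [0.5234, 0.0426, 0.1044]
orientation: [[0.54, 0.842, -0.001], [0.842, -0.54, 0.0], [-0.001, -0.001, -1.0]]
contact_force: [-4.4, -0.2, 5.6]
width: 0.0116
```

```bash
python3 look.py w7.png; python3 -c "
from h import *
st()"
```

```text
t 6.33 pos [0.5234 0.0426 0.1044] ang_y -32.67 z [-0.001  0.    -1.   ] F [-4.43 -0.25  5.57] M [0.156 0.743 0.094] w 0.0116
cam at [0.56  0.098 0.247] fwd [-0.14 -0.22 -0.97]
case_top 0.79 [304.8 268.3] [0.5279 0.0574 0.094 ]
case_top 0.56 [313.9 317.6] [0.5177 0.0335 0.094 ]
turn_grip 0.83 [313.1 319.6] [0.5235 0.043  0.118 ]
snib_grip 0.61 [290.  214.9] [0.5375 0.0833 0.102 ]
t 6.53 pos [0.5234 0.0426 0.1044] ang_y -32.62 z [-0.001  0.    -1.   ] F [-4.55  1.59  6.22] M [0.085 0.738 0.103] w 0.012
```

View pics/w7.png

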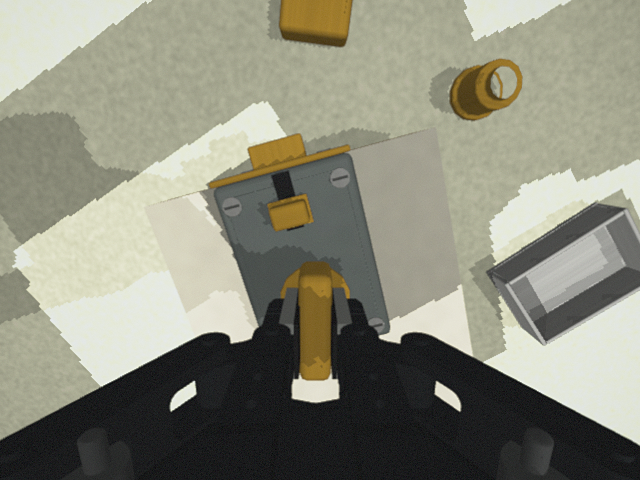

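Call:
servo_tool:
  plan: [0, 0, 0, 0, 0, 0.11, 1, 0, 0, 0, 0, 0, 0.23, 1, 0, 0, 0, 0, 0, 0.35, 1, 0, 0, 0, 0, 0, 0.47, 1, 0, 0, 0, 0, 0, 0.59, 1, 0, 0, 0, 0, 0, 0.7, 1, 0, 0, 0, 0, 0, 0.8, 1, 0, 0, 0, 0, 0, 0.85, 1]

```text
t: 7.2
eef_pos: [0.5231, 0.0429, 0.1044]
orientation: [[0.946, 0.325, -0.002], [0.325, -0.946, 0.001], [-0.002, -0.001, -1.0]]
contact_force: [-6.4, 2.9, 7.2]
width: 0.0119
```

Call:
servo_tool:
  plan: [0, 0, 0, 0, 0, 0, 1, 0, 0, 0, 0, 0, 0, 1]

```text
t: 7.37
eef_pos: [0.5231, 0.0429, 0.1044]
orientation: [[0.945, 0.328, -0.002], [0.328, -0.945, 0.001], [-0.002, -0.001, -1.0]]
contact_force: [-6.0, 2.7, 8.2]
width: 0.0119
```

```bash
python3 look.py w8.png; python3 -c "
from h import *
st();print(ctrl.get_obs()['qpos'])"
```

```text
t 7.37 pos [0.5231 0.0429 0.1044] ang_y -70.86 z [-0.002  0.001 -1.   ] F [-6.02  2.74  8.15] M [0.351 0.932 0.144] w 0.0119
cam at [0.586 0.064 0.247] fwd [-0.25 -0.08 -0.96]
case_top 0.77 [287.  279.2] [0.5282 0.0583 0.094 ]
turn_grip 0.89 [313.5 319.3] [0.5241 0.0433 0.118 ]
snib_grip 0.64 [239.9 249.5] [0.5378 0.0826 0.102 ]
t 7.57 pos [0.5231 0.0429 0.1044] ang_y -70.86 z [-0.002  0.001 -1.   ] F [-5.62  2.67  6.  ] M [0.385 0.989 0.195] w 0.0123
[-1.34587758e-01  1.11336090e-01  1.96226213e+00  4.12239346e-04
  1.07004366e+00  1.10192711e+00]
```

View pics/w8.png

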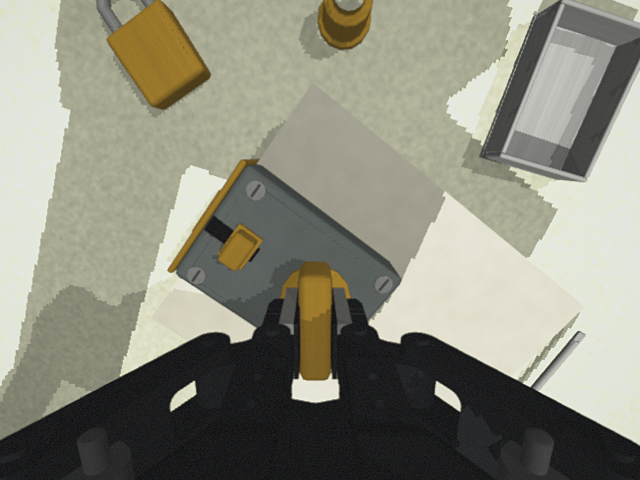

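Call:
servo_tool:
  plan: [0, 0, 0, 0, 0, 0.06, 1, 0, 0, 0, 0, 0, 0.12, 1, 0, 0, 0, 0, 0, 0.17, 1, 0, 0, 0, 0, 0, 0.19, 1, 0, 0, 0, 0, 0, 0.19, 1, 0, 0, 0, 0, 0, 0.19, 1]

```text
t: 8.07
eef_pos: [0.5231, 0.043, 0.1044]
orientation: [[0.983, 0.184, -0.002], [0.184, -0.983, 0.001], [-0.002, -0.001, -1.0]]
contact_force: [-6.0, 2.1, 6.1]
width: 0.0121
```

```bash
python3 -c "
from h import *
st()
for i in range(3): ctrl.camera('side');st()"
```

```text
t 8.07 pos [0.5231 0.043  0.1044] ang_y -79.41 z [-0.002  0.001 -1.   ] F [-5.96  2.11  6.08] M [0.353 0.962 0.22 ] w 0.0121
t 8.12 pos [0.5231 0.043  0.1044] ang_y -79.4 z [-0.002  0.001 -1.   ] F [-6.52  3.39  7.74] M [0.395 0.955 0.273] w 0.0118
t 8.17 pos [0.5231 0.043  0.1044] ang_y -79.41 z [-0.002  0.001 -1.   ] F [-5.03  1.62  5.76] M [0.375 0.994 0.18 ] w 0.0121
t 8.22 pos [0.5231 0.043  0.1044] ang_y -79.41 z [-0.002  0.001 -1.   ] F [-6.57  2.58  7.56] M [0.397 0.951 0.217] w 0.0118
```

Call:
servo_tool:
  plan: [0, 0, 0, 0, 0, 0.012, 1, 0, 0, 0, 0, 0, 0.025, 1, 0, 0, 0, 0, 0, 0.025, 1, 0, 0, 0, 0, 0, 0.025, 1]

```text
t: 8.55
eef_pos: [0.5231, 0.043, 0.1044]
orientation: [[0.986, 0.165, -0.002], [0.165, -0.986, 0.001], [-0.002, -0.001, -1.0]]
contact_force: [-6.2, 2.0, 6.2]
width: 0.0119
```

```bash
python3 -c "
from h import *
st()
for i in range(2): ctrl.camera('side');st()"
```

```text
t 8.55 pos [0.5231 0.043  0.1044] ang_y -80.53 z [-0.002  0.001 -1.   ] F [-6.16  2.02  6.23] M [0.422 0.987 0.205] w 0.0119
t 8.6 pos [0.5231 0.043  0.1044] ang_y -80.53 z [-0.002  0.001 -1.   ] F [-6.77  2.06  6.56] M [0.445 1.017 0.176] w 0.0119
t 8.65 pos [0.5231 0.043  0.1044] ang_y -80.53 z [-0.002  0.001 -1.   ] F [-7.04  2.25  7.14] M [0.388 0.963 0.274] w 0.0119
```

Call:
servo_tool:
  plan: [0, 0, 0, 0, 0, 0.015, 1, 0, 0, 0, 0, 0, 0.03, 1, 0, 0, 0, 0, 0, 0.03, 1, 0, 0, 0, 0, 0, 0.03, 1]

```text
t: 8.98
eef_pos: [0.5231, 0.043, 0.1044]
orientation: [[0.99, 0.142, -0.002], [0.142, -0.99, 0.001], [-0.002, -0.001, -1.0]]
contact_force: [-5.6, 1.9, 6.5]
width: 0.0125
```

```bash
python3 -c "
from h import *
st()
for i in range(2): ctrl.camera('side');st()"
```

```text
t 8.98 pos [0.5231 0.043  0.1044] ang_y -81.85 z [-0.002  0.001 -1.   ] F [-5.63  1.91  6.47] M [0.388 0.983 0.327] w 0.0125
t 9.03 pos [0.5231 0.043  0.1044] ang_y -81.86 z [-0.002  0.001 -1.   ] F [-6.06  2.91  5.82] M [0.501 0.899 0.352] w 0.012
t 9.08 pos [0.5231 0.043  0.1044] ang_y -81.85 z [-0.002  0.001 -1.   ] F [-6.03  2.6   7.46] M [0.404 0.955 0.363] w 0.0126
```

Moment has begun to rise (0.22 → 0.35): this is likely the stop. One more small step to make sure.

Call:
servo_tool:
  plan: [0, 0, 0, 0, 0, 0.015, 1, 0, 0, 0, 0, 0, 0.03, 1, 0, 0, 0, 0, 0, 0.03, 1, 0, 0, 0, 0, 0, 0.03, 1]

```text
t: 9.42
eef_pos: [0.5231, 0.043, 0.1044]
orientation: [[0.993, 0.12, -0.002], [0.12, -0.993, 0.0], [-0.002, -0.001, -1.0]]
contact_force: [-5.7, 2.9, 7.1]
width: 0.0121
```

```bash
python3 look.py w9.png; python3 -c "
from h import *
st()
for n in('scene','side'): save(ctrl.camera(n),n+'9.png');st()
import cv2
a=cv2.imread('pics/scene9.png')[180:260,280:400];b=cv2.imread('pics/w9.png')[100:400,100:460]
cv2.imwrite('pics/c9.png',cv2.resize(a,None,fx=5,fy=5,interpolation=cv2.INTER_CUBIC));cv2.imwrite('pics/d9.png',cv2.resize(b,None,fx=2,fy=2,interpolation=cv2.INTER_CUBIC))"
```

```text
t 9.42 pos [0.5231 0.043  0.1044] ang_y -83.13 z [-0.002  0.    -1.   ] F [-5.74  2.86  7.1 ] M [0.446 0.923 0.743] w 0.0121
cam at [0.59  0.05  0.247] fwd [-0.26 -0.03 -0.96]
case_top 0.62 [285.  285.3] [0.5283 0.0577 0.094 ]
case_top 0.25 [316.2 318. ] [0.5129 0.0407 0.094 ]
turn_grip 0.72 [314.  318.7] [0.5245 0.0431 0.118 ]
turn_grip 0.41 [131.7 102. ] [0.6002 0.1169 0.118 ]
snib_grip 0.73 [226.5 268. ] [0.5366 0.0843 0.102 ]
snib_grip 0.36 [537.5 372.1] [ 0.5009 -0.0705  0.102 ]
t 9.62 pos [0.5231 0.043  0.1044] ang_y -83.12 z [-0.002  0.    -1.   ] F [-5.21  2.48  7.31] M [0.5   0.979 0.717] w 0.0119
t 9.67 pos [0.5231 0.043  0.1044] ang_y -83.13 z [-0.002  0.    -1.   ] F [-6.1   3.72  7.85] M [0.505 0.965 0.729] w 0.0116
t 9.72 pos [0.5231 0.043  0.1044] ang_y -83.13 z [-0.002  0.    -1.   ] F [-6.53  2.79  6.62] M [0.507 1.002 0.741] w 0.0121
```

View pics/d9.png

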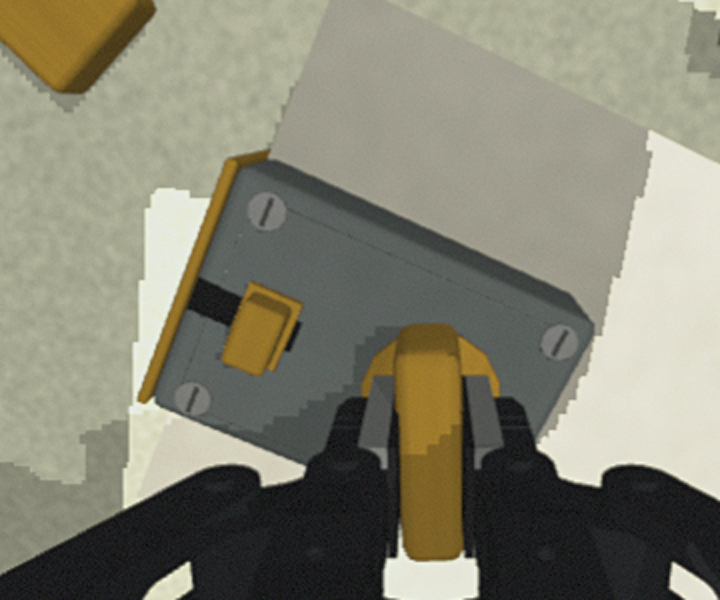

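View pics/c9.png

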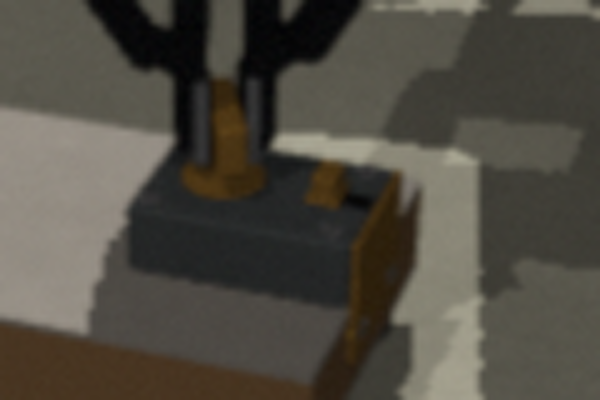

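```bash
python3 -c "
from h import *
print(ctrl.job_done());st()"
```

```text
the job is handed in; nothing more can be done
None
the job is handed in; nothing more can be done
```

The thumb turn is at its stop with the spring bolt drawn fully in. I handed the job in at about 9.7 s with the gripper still holding the turn.

- **Trying the turn:** I gripped it and turned it gently clockwise, first to about 0.2 rad and then 0.27 rad. It followed the hand against only 0.10–0.14 N m, which is the spring alone, so the snib was not catching it. I left the snib where it was, at its end nearest the turn.
- **Drawing the bolt:** I turned on in steps until the moment rose from the spring's 0.22 N m to a steady 0.73 N m. That put the hand about 1.15 rad from where I gripped it, so the turn is against its 1.1 rad stop, well under the 3 N m forcing limit.
- **Last checks:** The wrist and scene pictures show the bolt no longer standing out beyond the brass plate. The hold was steady over the last readings, with forces of about 10 N.
- **Other things on the bench:** The arm came near none of them; I did not re-measure where they lie.
- **Disagreement:** My early estimates of the turn's position differed by up to about 5 mm. The close wrist view settled it at about (0.524, 0.042), and the bar was centred in the jaws when they closed.

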